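# Seat the shaker platform on its locating pins

### The job

The loose platform of the orbital shaker has been laid down askew and is riding on top of the shaker's two locating pins. Nudge it sideways with the fingertips until its round hole and its slot drop over the pins and it lies flat on the drive carriage, then draw back. Do not pick the platform up or tip it, and leave the bottle, the jar and the slide box where they stand.

Things in the scene. Friction and masses are not known exactly. Their poses are not given: they have to be found in the camera images.
- shaker: orbital shaker, fixed to the bench. White housing 220 mm (x) by 250 mm (y), top 70 mm above the bench; sloping grey console 80 mm deep on its -x side, facing the robot. Origin on the bench below the middle of the white housing (console not counted); x points to the back, away from the console, y left, z up. Seated, the platform is centred over the white housing and square with it
- carriage (a point): middle of the top of the drive carriage, 100 mm above the shaker's origin: a fixed dark steel plate 120 mm (x) by 170 mm (y), 30 mm above the housing top, hidden by the platform. The platform overhangs it (25 mm all round when seated), so a fingertip can reach down beside a platform edge and below its underside without touching the housing
- platform: loose flat aluminium plate 170 mm (x) by 220 mm (y) by 6 mm, about 0.6 kg, black ribbed mat on the +x part of its top. Origin: centre of its underside; axes as the shaker's when seated. At first it rides on the pin tips, sloping about 5 degrees down to +x, 15 to 30 mm too far to the shaker's +y, up to 18 mm off either way in x, turned up to 9 degrees. A few newtons slide it
- hole_left (a point): centre of the platform's round through hole, 11 mm in diameter, at the underside; 40 mm to -x and 65 mm to +y of the platform's origin. Seated, it is 100 mm above the bench
- slot_right (a point): centre of the platform's through slot, 11 mm (x) by 16 mm (y), at the underside; 40 mm to -x and 65 mm to -y of the platform's origin. Seated, it is 100 mm above the bench
- pin_left (a point): foot of the left steel pin, on the carriage top, 40 mm to -x and 65 mm to +y of the carriage's middle. The pin is fixed, 8 mm in diameter and 8 mm tall, its upper half tapered to a 3 mm tip; the round hole belongs over it
- pin_right (a point): foot of the right pin, same shape, on the carriage top, 40 mm to -x and 65 mm to -y of the carriage's middle; the slot belongs over it
- bottle: bystander: amber glass bottle, 64 mm in diameter, 140 mm tall, standing to the left of the shaker; origin at the centre of its underside
- jar: bystander: glass jar with a blue cap, 60 mm in diameter, 85 mm tall, standing to the left of the shaker; origin at the centre of its underside
- slide_box: bystander: open clear acrylic box of microscope slides, 85 by 95 by 50 mm, standing to the right of the shaker; origin at the centre of its underside

How it is judged:
By the outcome, as a careful person would: the job done as asked, in the order asked, and still so for the second after the job is handed in, with the robot touching nothing.
It also fails if it takes over 50 s, if anything falls off the work surface, if the arm or the gripper's body presses on something with over 40 N, if the wrist force passes 120 N, or if a joint passes its speed limit or range.

### The arm

A 6-joint arm with a two-finger parallel gripper is mounted at the origin on the work surface. World frame = base frame: x ahead of the robot, y to its left, z up, the work surface at z = 0. Lengths are in m, angles in rad, forces in N, time in s.
With the tool pointing down it reaches from about 0.4 to 0.825 m from the base axis. Payload 7 kg.
Tool frame: the origin (TCP) lies where the fingers leave the gripper's body, on its centre line; the fingertips stand 73 mm ahead of it and the grasp point (between the pads) lies 54 mm ahead of it; z points along the fingers, y is the line along which they close (so a half turn about z gives the same grasp; the last joint's range is limited). The gripper opens to 85 mm and grips with 20 to 120 N. Pads are 22 mm wide; open, the fingers measure 114 mm over their backs; the gripper's body (76 mm by 85 mm) begins 54 mm behind the grasp point. The pads swing forward as they close: fully open they stand 13 mm farther back than shut.
Start: joints at [-1.017, 0.359, 0.012, 0, -1.224, -0.288], TCP at [0.177, -0.651, 0.304] pointing down, gripper open.
Joint ranges: [-3.07, 3.07], [-1.43, 2.12], [-1.02, 1.25], [-3.03, 1.67], [-3.05, -0], [-3.03, 3.03]. Speed limits (rad/s): [2.39, 2.39, 3.01, 3.14, 3.14, 3.14].

### API

Orientations are given as a unit quaternion [x, y, z, w].
In Python, from workcell import env, eyes gives the robot as it stands. The module is installed in compiled form; this text tells all that it offers.
- The arm moves only by the tool move_arm, never from a script. Its argument "increments" is text: rows parted by semicolons, each of 4 numbers parted by spaces: the shift along the tool's x, y, z in cm, then the turn about the tool's z in rad. A call has 1 to 12 rows; each row shifts and turns the commanded pose from where the row before left it, along the tool's axes as they then stand; what a row does not reach is not made up. A row lasts 1/12 s, in which the tool goes at most 41.7 mm and 7.16 degrees, less where a joint would pass 70% of its speed; a pose out of reach is approached as far as the arm can. A call is refused whole if a number of a shift passes 4.17 or a number of a turn 0.125, either way. A call with a gripper value outside its range is refused whole. "jaw" is the opening, from -1 (shut) to 1 (fully open), set as the call begins (left out, the last holds). The fingers move at their own pace and stop on an object; "newtons" is the grip in N (left out, the last holds). Time passes only in rows, so rows that do not move let the fingers close. It gives the time, the measured TCP pose, the force, the opening and the grip force at its end, in the units of the state.
- env.state(): the state, without advancing time (a new reading comes with each control period).
- eyes.grab_frame(name): name is "scene" or "top" or "wrist"; returns the picture (384x512x3 uint8, blue, green, red); there is no depth.
- eyes.camera_params(name): a dict with "mtx" (3x3 intrinsics, pixels), "origin" and "rotation" of the camera in the world. Camera axes: x right, y down, z forward; pixel columns grow to the right and rows downward; lengths in m; the calibration is good to about 2 mm. The wrist camera is an equidistant fisheye: a pixel r from the principal point sees the ray r / f radians off the axis. A picture is of the moment at which its call begins: read the wrist's pose just before it. camera_params takes no time and is no camera call; for the wrist camera it gives the pose at the moment of the call.
- env.hand_in(): hands the job in; it is judged then, once.
The state is a dict: "time": time; "joints": joint angles; "qd": joint speeds; "tau": joint torques, N m; "eef_pos": TCP position; "tool_rot": TCP orientation; "contact_force": force on the tool from outside, world axes, zero at the start; "ft_torque": the same for the moment, N m; "width": opening from 0.0 (shut) to 1.0 (fully open); "grip_force": force on a finger pad.
Only numpy, scipy, OpenCV 4.12 (cv2) and the standard library are available. Lean on these libraries where they do the work, as an engineer would, in place of code of your own. Each camera call takes 0.05 s, during which the arm holds its last target. There are 200 camera calls.

## Working session

There is one attempt and no reset: what is moved stays moved. The work goes in short steps, Python scripts to look and compute and a tool call to move; the robot and the scene stay as the last step left them, time stands still between calls to the robot, and variables do not carry over. Pictures are saved under pics/ and viewed, at most 14 in all, crops included, and the job is handed in when it is done.

Besides the shell and the picture viewer there is one more tool, called after "Emit:" by a JSON object that holds its "method" and its "body", one argument or row to a line. move_arm: Moves the arm, as the interface text tells. Its arguments: {"type":"object","properties":{"increments":{"type":"string"},"jaw":{"type":"number"},"newtons":{"type":"number"}},"required":["increments"]}

```bash
mkdir -p pics
python3 - <<'E'
from workcell import env, eyes
import cv2,numpy as np
s=env.state();print(s['time'],s['eef_pos'],s['tool_rot'])
for n in("scene","top"):
    f=eyes.grab_frame(n);cv2.imwrite(f'pics/{n}0.png',f);c=eyes.camera_params(n);print(n,c)
E
```

```text
0.0 [ 0.17722218 -0.65094885  0.30296382] [-1.32461338e-01  9.91187823e-01  8.11903818e-04 -1.82566557e-04]
scene {'mtx': array([[485.31042122,   0.        , 252.88811521],
       [  0.        , 485.31042122, 180.10952872],
       [  0.        ,   0.        ,   1.        ]]), 'origin': array([ 0.93320461, -0.5582679 ,  1.09289528]), 'rotation': array([ 0.91038727,  0.28500807, -0.082979  , -0.28823585])}
top {'mtx': array([[491.65992885,   0.        , 257.18409861],
       [  0.        , 491.65992885, 192.51080716],
       [  0.        ,   0.        ,   1.        ]]), 'origin': array([4.90947410e-01, 8.85609726e-04, 1.22657164e+00]), 'rotation': array([ 0.7108596 , -0.70243988,  0.01370341, -0.03269654])}
```

View pics/scene0.png

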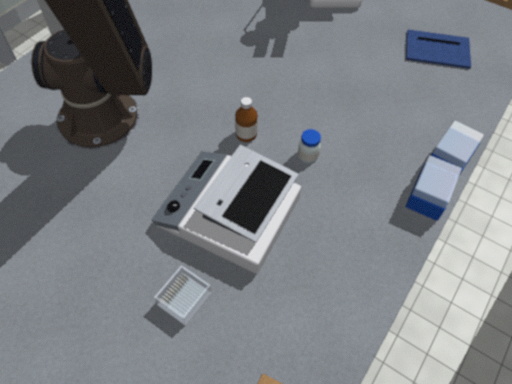

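View pics/top0.png

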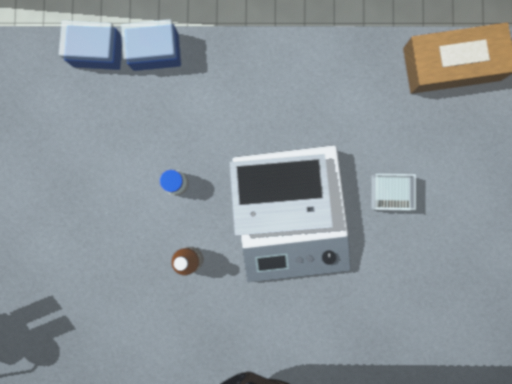

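The top view shows the platform around px (231–331, 152–235), with its hole near (253,214) and slot near (310,209). The console is below it, the bottle and jar are to the left, and the slide box is to the right. I'll enlarge it to measure corners.

```bash
cat > h.py <<'E'
from workcell import env, eyes
import cv2,numpy as np
from scipy.spatial.transform import Rotation as R
def ray(c,uv,fish=False):
    m=c['mtx'];p=(np.array(uv,float)-m[:2,2])/m[0,0]
    if fish:
        r=np.linalg.norm(p);d=np.array([*(p/r*np.sin(r)),np.cos(r)])
    else: d=np.array([*p,1.])
    q=np.array(c['rotation']); Rm=R.from_quat(q).as_matrix() if q.shape==(4,) else q
    return np.array(c['origin']),Rm@d
def onz(c,uv,z,fish=False):
    o,d=ray(c,uv,fish);return o+d*(z-o[2])/d[2]
def proj(c,P):
    q=R.from_quat(c['rotation']).as_matrix();v=q.T@(np.array(P)-c['origin']);u=c['mtx']@v;return u[:2]/u[2]
E
python3 - <<'E'
from h import *
f=cv2.imread('pics/top0.png');g=f[140:290,220:370]
cv2.imwrite('pics/topc.png',cv2.resize(g,None,fx=4,fy=4,interpolation=cv2.INTER_CUBIC))
c=eyes.camera_params('top')
for n,uv,z in[('bottle',(181,264),.14),('jar',(172,181),.085),('box',(395,192),.05),('hole',(253,214),.11),('slot',(310,209),.11)]:print(n,onz(c,uv,z).round(3))
E
```

```text
bottle [0.402 0.196 0.14 ]
jar [0.591 0.232 0.085]
box [ 0.573 -0.295  0.05 ]
hole [0.515 0.04  0.11 ]
slot [ 0.528 -0.089  0.11 ]
```

View pics/topc.png

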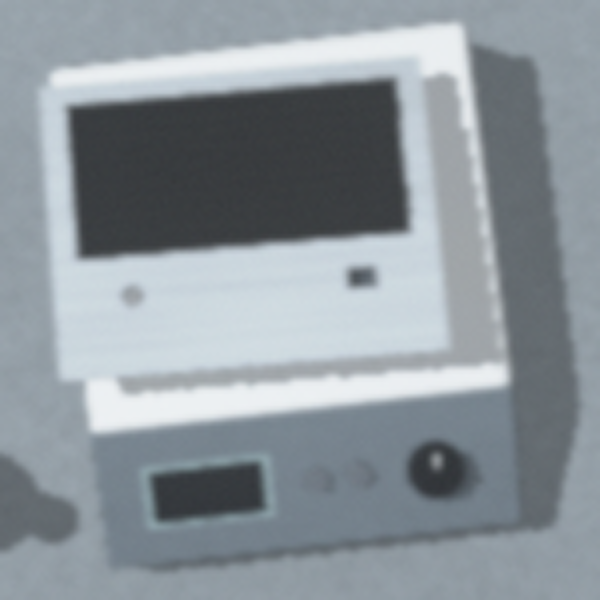

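The crop shows the white housing's corners at crop px (50,75), (463,25), (508,388) and (93,432). The platform's corners are at (40,88), (415,58), (450,350) and (60,380), with the hole at (132,295) and the slot at (362,277).

```bash
cat >> h.py <<'E'
def rigid(L,W):
    L=np.array(L);W=np.array(W)[:,:2];a=L-L.mean(0);b=W-W.mean(0)
    th=np.arctan2((a[:,0]*b[:,1]-a[:,1]*b[:,0]).sum(),(a*b).sum())
    Rm=np.array([[np.cos(th),-np.sin(th)],[np.sin(th),np.cos(th)]]);t=W.mean(0)-Rm@L.mean(0)
    return th,t,(W-(L@Rm.T+t))
E
python3 - <<'E'
from h import *
c=eyes.camera_params('top')
px=lambda p:(220+(p[0]+.5)/4-.5,140+(p[1]+.5)/4-.5)
H=[(50,75),(463,25),(508,388),(93,432)]
ths,ts,r=rigid([(.11,.125),(.11,-.125),(-.11,-.125),(-.11,.125)],[onz(c,px(p),.07) for p in H])
print('shaker',ths,ts,r.round(4).tolist())
P=[(40,88),(415,58),(450,350),(60,380),(132,295),(362,277)];z=[.104,.104,.118,.118,.114,.114]
thp,tp,r=rigid([(.085,.11),(.085,-.11),(-.085,-.11),(-.085,.11),(-.04,.065),(-.04,-.065)],[onz(c,px(p),h) for p,h in zip(P,z)])
print('plat',thp,tp,r.round(4).tolist())
Rs=np.array([[np.cos(ths),-np.sin(ths)],[np.sin(ths),np.cos(ths)]])
print('offset in shaker',Rs.T@(tp-ts),np.degrees(thp-ths))
E
```

```text
shaker 0.12690267259907184 [ 0.55739032 -0.04281248] [[-0.0034, -0.0021], [-0.0031, 0.0019], [0.0019, 0.0031], [0.0046, -0.0029]]
plat 0.09367046225081203 [ 0.56163094 -0.02010406] [[-0.0009, -0.0015], [-0.0021, 0.0025], [0.0005, -0.0003], [0.0014, -0.0007], [0.0008, 0.0001], [0.0003, -0.0002]]
offset in shaker [0.00708055 0.02198911] -1.9040653968462666
```

Emit:
{"method": "move_arm", "body": {
  "increments": "0 0 0 0.069;0 0 0 0.069;-2.3 2.83 0 0;-2.3 2.83 0 0;-2.3 2.83 0 0;-2.3 2.83 0 0;-2.3 2.83 0 0;-2.3 2.83 0 0;-2.3 2.83 0 0;-2.3 2.83 0 0;-2.3 2.83 0 0;-2.3 2.83 0 0"
}}

```text
time: 1.1
eef_pos: [0.3697, -0.3396, 0.3038]
tool_rot: [-0.064, 0.998, 0.0, -0.0]
contact_force: [1.1, -0.3, -0.4]
width: 0.997
grip_force: 0.0
```

Emit:
{"method": "move_arm", "body": {
  "increments": "-2.3 2.83 0 0;-2.3 2.83 0 0;-2.3 2.83 0 0;-2.3 2.83 0 0;-2.3 2.83 0 0;-2.3 2.83 0 0;-2.3 2.83 0 0;-2.3 2.83 0 0;-2.3 2.83 0 0;-2.3 2.83 0 0;0 0 0 0;0 0 0 0"
}}

```text
time: 2.1
eef_pos: [0.5619, -0.0296, 0.303]
tool_rot: [-0.065, 0.998, -0.0, -0.001]
contact_force: [-0.7, -1.3, -0.2]
width: 1.001
grip_force: 0.0
```

```bash
cat >> h.py <<'E'
def rel(x,y,z,yaw):
    s=env.state();Rm=R.from_quat(s['tool_rot']).as_matrix()
    cur=np.arctan2(-Rm[0,1],Rm[1,1]);turn=-(yaw-cur)
    c,n=np.cos(yaw),np.sin(yaw)
    d=np.array([x,y,z])-s['eef_pos']
    T=np.array([[-c,-n,0],[-n,c,0],[0,0,-1]])
    print('t',round(s['time'],2),'pos',s['eef_pos'].round(4),'yaw',cur.round(4),'turn',turn.round(3),'cm',(T@d*100).round(2),'F',s['contact_force'].round(1))
E
python3 - <<'E'
from h import *
rel(.56,-.03,.3,.127)
c=eyes.camera_params('wrist');f=eyes.grab_frame('wrist');print(c)
cv2.imwrite('pics/w1.png',f)
import pickle;pickle.dump(c,open('w1.pkl','wb'))
E
```

```text
t 2.1 pos [ 0.5619 -0.0296  0.303 ] yaw 0.1304 turn 0.003 cm [ 0.2  -0.02  0.3 ] F [-0.7 -1.3 -0.2]
{'mtx': array([[297.31863964,   0.        , 254.72115699],
       [  0.        , 297.31863964, 195.6366181 ],
       [  0.        ,   0.        ,   1.        ]]), 'origin': array([ 0.49575103, -0.0372224 ,  0.37329327]), 'rotation': array([0.65361001, 0.74493206, 0.10075541, 0.08785514])}
```

View pics/w1.png

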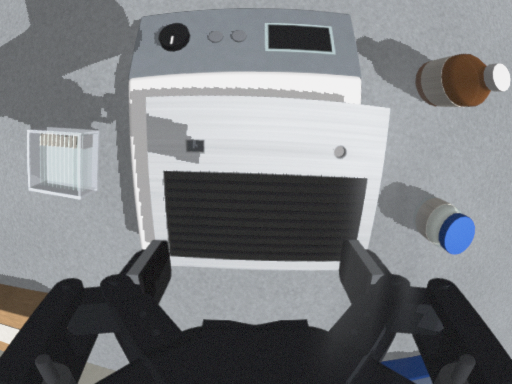

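The wrist view shows the platform's -x corners near (147,96) and (389,106), the slot at (195,146), the hole at (340,152), and the housing's front edge along row ~77 to 103. I'll enlarge that part to get finer pixels.

Run:
```python
import cv2
f=cv2.imread('pics/w1.png');cv2.imwrite('pics/w1c.png',cv2.resize(f[60:280,125:395],None,fx=2.7,fy=2.7,interpolation=cv2.INTER_CUBIC))
```

```text
(no output)
```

View pics/w1c.png

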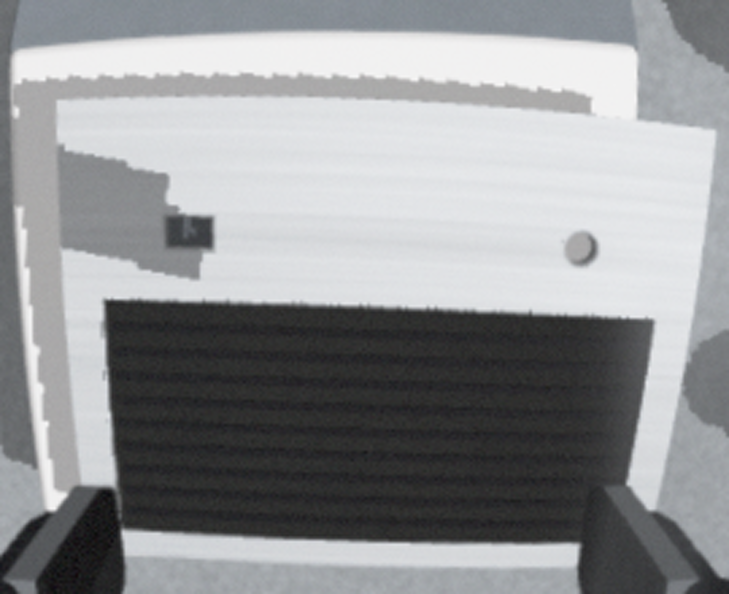

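The crop shows the housing's front corners at crop px (15,50) and (637,47). The platform's front corners are at (57,100) and (715,130), the slot at (190,232) and the hole at (581,248).

Run:
```python
from h import *
import pickle
c=pickle.load(open('w1.pkl','rb'))
px=lambda p:(125+(p[0]+.5)/2.7-.5,60+(p[1]+.5)/2.7-.5)
W=lambda p,z:onz(c,px(p),z,True)
ths,ts,r=rigid([(-.11,-.125),(-.11,.125)],[W((15,50),.07),W((637,47),.07)])
print('shaker',ths,ts,r.round(4).tolist())
thp,tp,r=rigid([(-.085,-.11),(-.085,.11),(-.04,-.065),(-.04,.065)],[W((57,100),.118),W((715,130),.118),W((190,232),.114),W((581,248),.114)])
print('plat',thp,tp,r.round(4).tolist())
Rs=np.array([[np.cos(ths),-np.sin(ths)],[np.sin(ths),np.cos(ths)]])
print('offset in shaker',Rs.T@(tp-ts),np.degrees(thp-ths))
for n in (18,215),(40,440):print(Rs.T@(W(n,.07)[:2]-ts))
```

```text
shaker 0.12673963923877749 [ 0.56103113 -0.03968804] [[-0.0004, 0.0035], [0.0004, -0.0035]]
plat 0.09461839944081546 [ 0.56192743 -0.0179759 ] [[0.0003, 0.0005], [0.0005, -0.0009], [-0.0005, 0.0005], [-0.0003, -0.0001]]
offset in shaker [0.00363354 0.0214247 ] -1.8404114731508772
[-0.04355448 -0.12187276]
[ 0.05150448 -0.12082435]
```

Emit:
{"method": "move_arm", "body": {
  "increments": "-3.8 0.3 0 0.003;-3.8 0.3 0 0;-3.8 0.3 0 0;0 0 3.5 0;0 0 3.5 0;0 0 3.5 0;0 0 3.0 0;0 0 1.8 0;0 0 0 0;0 0 0 0"
}}

```text
time: 2.98
eef_pos: [0.6727, -0.0093, 0.1504]
tool_rot: [-0.062, 0.998, -0.0, -0.001]
contact_force: [0.3, 0.1, 0.7]
width: 1.0
grip_force: 0.0
```

Run:
```python
from h import *
rel(.6743,-.0065,.15,.127)
c=eyes.camera_params('wrist');f=eyes.grab_frame('wrist')
cv2.imwrite('pics/w2.png',f)
import pickle;pickle.dump(c,open('w2.pkl','wb'))
```

```text
t 2.98 pos [ 0.6727 -0.0093  0.1504] yaw 0.1238 turn -0.003 cm [-0.19  0.26  0.04] F [0.3 0.1 0.7]
```

View pics/w2.png

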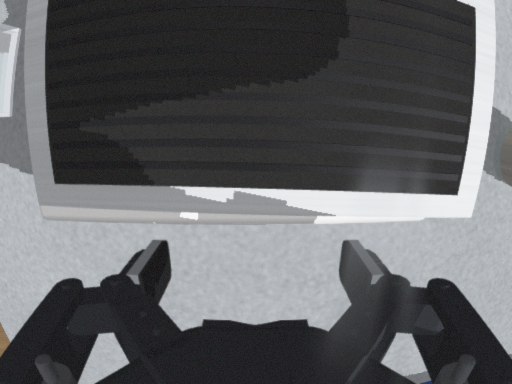

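The view shows both open fingers just beyond the platform's +x edge (row ~217), clear of it. Next I push it toward -x (tool +x).

Emit:
{"method": "move_arm", "body": {
  "increments": "0.4 0 0 -0.003;0.4 0 0 0;0.3 0 0 0;0.2 0 0 0;0.1 0 0 0;0.1 0 0 0;0.1 0 0 0;0.1 0 0 0"
}}

```text
time: 3.7
eef_pos: [0.6574, -0.0099, 0.1514]
tool_rot: [-0.064, 0.998, 0.0, 0.001]
contact_force: [2.8, 0.9, 0.2]
width: 1.002
grip_force: 1.6
```

Emit:
{"method": "move_arm", "body": {
  "increments": "0.1 0 0 0;0.1 0 0 0;0 0 0 0"
}}

```text
time: 3.95
eef_pos: [0.6552, -0.0101, 0.1514]
tool_rot: [-0.064, 0.998, 0.0, 0.001]
contact_force: [4.2, 1.9, 2.3]
width: 1.003
grip_force: 2.0
```

```bash
cat >> h.py <<'E'
TS=np.array([.5577,-.0415]);TH=.127
def loc():
    s=env.state();d=s['eef_pos'][:2]-TS;c,n=np.cos(TH),np.sin(TH)
    F=s['contact_force'];print('local',(c*d[0]+n*d[1]).round(4),(c*d[1]-n*d[0]).round(4),'F',F.round(1),s['ft_torque'].round(2),'t',s['time'])
E
python3 - <<'E'
from h import *
rel(.6743,-.0065,.15,.127);loc()
f=eyes.grab_frame('top');cv2.imwrite('pics/t3.png',f)
E
```

```text
t 3.95 pos [ 0.6552 -0.0101  0.1514] yaw 0.128 turn 0.001 cm [-1.94  0.12  0.14] F [4.2 1.9 2.3]
local 0.1007 0.0188 F [4.2 1.9 2.3] [ 0.87 -1.29 -0.21] t 3.95
```

Emit:
{"method": "move_arm", "body": {
  "increments": "0.1 0 0 0;0.1 0 0 0;0.1 0 0 0;0.1 0 0 0;0.07 0 0 0;0 0 0 0;0 0 0 0"
}}

```text
time: 4.58
eef_pos: [0.6508, -0.0109, 0.1516]
tool_rot: [-0.064, 0.998, -0.0, 0.001]
contact_force: [4.4, 2.3, 4.1]
width: 0.999
grip_force: 2.5
```

Run:
```python
from h import *
loc()
c=eyes.camera_params('wrist');f=eyes.grab_frame('wrist');cv2.imwrite('pics/w3.png',f)
f=eyes.grab_frame('top')
cv2.imwrite('pics/t4.png',cv2.resize(f[140:290,220:370],None,fx=4,fy=4,interpolation=cv2.INTER_CUBIC))
```

```text
local 0.0962 0.0186 F [4.4 2.3 4.1] [ 0.62 -1.61 -0.02] t 4.5833
```

View pics/t4.png

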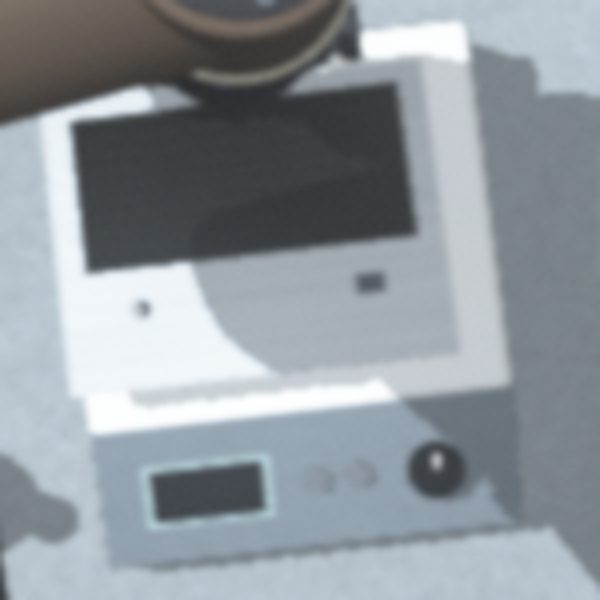

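The platform is now parallel to the housing: front corners at crop px (70,397) and (458,352), hole (142,308), slot (371,283).

```bash
cat >> h.py <<'E'
def off(P):
    c=eyes.camera_params('top')
    px=lambda p:(220+(p[0]+.5)/4-.5,140+(p[1]+.5)/4-.5)
    ts=np.array([0.55739032,-0.04281248]);ths=.1269
    z=[.118,.118,.114,.114]
    thp,tp,r=rigid([(-.085,-.11),(-.085,.11),(-.04,.065),(-.04,-.065)],[onz(c,px(p),h) for p,h in zip(P,z)])
    Rs=np.array([[np.cos(ths),-np.sin(ths)],[np.sin(ths),np.cos(ths)]])
    print('offset',Rs.T@(tp-ts),np.degrees(thp-ths),tp,r.round(4).tolist())
E
python3 - <<'E'
from h import *
off([(450,350),(60,380),(132,295),(362,277)])
off([(458,352),(70,397),(142,308),(371,283)])
rel(.6743,-.0065,.3,.127)
E
```

```text
offset [0.00777723 0.02144179] -2.0741177822234826 [ 0.56239134 -0.02055882] [[0.0001, -0.0], [0.0003, -0.0006], [-0.0002, 0.0004], [-0.0002, 0.0002]]
offset [0.00191608 0.01901257] -0.11890433121763512 [ 0.55688476 -0.02371029] [[0.0005, 0.0011], [-0.0002, 0.0001], [0.0001, -0.0006], [-0.0004, -0.0006]]
t 4.68 pos [ 0.6507 -0.0109  0.1516] yaw 0.1283 turn 0.001 cm [ -2.39   0.14 -14.84] F [4.8 1.2 3. ]
```

Emit:
{"method": "move_arm", "body": {
  "increments": "0.1 0 0 0;0 0 0 0;-1.0 0 0 0;-1.5 0 0 0;0 0 -3.5 0;0 0 -3.5 0;0 0 -3.5 0;0 0 -3.5 0;0 0 0 0"
}}

```text
time: 5.43
eef_pos: [0.6757, -0.0084, 0.2983]
tool_rot: [-0.064, 0.998, -0.0, 0.004]
contact_force: [1.0, -0.1, 1.0]
width: 0.997
grip_force: 0.0
```

Run:
```python
from h import *
loc()
print(env.state()['joints'].round(3))
c,n=np.cos(TH),np.sin(TH);l=(0,.155)
p=TS+[c*l[0]-n*l[1],n*l[0]+c*l[1]];print(p)
rel(*p,.29,TH+np.pi/2);rel(*p,.29,TH-np.pi/2)
```

```text
local 0.1212 0.0179 F [ 1.  -0.1  1. ] [ 0.01 -0.24  0.04] t 5.4333
[ 2.760e-01  3.590e-01 -1.000e-03  2.000e-03 -1.203e+00 -1.720e+00]
[0.53806787 0.11225168]
t 5.43 pos [ 0.6757 -0.0084  0.2983] yaw 0.1285 turn -1.569 cm [-13.71  12.12   0.83] F [ 1.  -0.1  1. ]
t 5.43 pos [ 0.6757 -0.0084  0.2983] yaw 0.1285 turn 1.572 cm [ 13.71 -12.12   0.83] F [ 1.  -0.1  1. ]
```

Emit:
{"method": "move_arm", "body": {
  "increments": "0 0 0 -0.12;0 0 0 -0.12;0 0 0 -0.12;0 0 0 -0.12;0 0 0 -0.12;0 0 0 -0.12;0 0 0 -0.12;0 0 0 -0.12;0 0 0 -0.12;0 0 0 -0.12;0 0 0 -0.12;0 0 0 -0.12"
}}

```text
time: 6.43
eef_pos: [0.6729, -0.0083, 0.2894]
tool_rot: [0.708, -0.706, -0.001, 0.002]
contact_force: [-0.8, 0.5, 0.5]
width: 0.993
grip_force: 0.0
```

Emit:
{"method": "move_arm", "body": {
  "increments": "0 0 0 -0.12;0 0 0 -0.009;-2.74 2.42 0 0;-2.74 2.42 0 0;-2.74 2.42 0 0;-2.74 2.42 0 0;-2.74 2.42 0 0;0 0 0 0;0 0 0 0"
}}

```text
time: 7.18
eef_pos: [0.535, 0.1137, 0.291]
tool_rot: [0.75, -0.661, -0.0, 0.0]
contact_force: [0.5, -0.8, 0.8]
width: 1.0
grip_force: 0.0
```

Run:
```python
from h import *
rel(.5381,.1123,.15,TH+np.pi/2);loc();print(env.state()['joints'].round(3))
f=eyes.grab_frame('wrist');cv2.imwrite('pics/w5.png',f)
import pickle;pickle.dump(eyes.camera_params('wrist'),open('w5.pkl','wb'))
```

```text
t 7.18 pos [0.535  0.1137 0.291 ] yaw 1.6963 turn -0.001 cm [ 0.18 -0.29 14.1 ] F [ 0.5 -0.8  0.8]
local -0.0028 0.1568 F [ 0.5 -0.8  0.8] [-0.04 -0.08 -0.  ] t 7.1833
[ 0.568  0.158 -0.29  -0.    -1.123 -0.442]
```

View pics/w5.png

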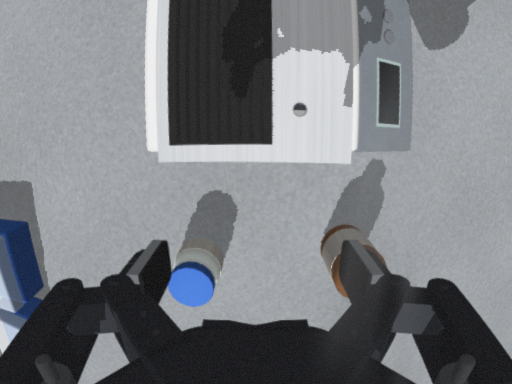

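The platform's +y edge lies across row ~162, px 158–352. Both fingers are beyond it, and the jar and bottle are well below and clear of the descent.

Emit:
{"method": "move_arm", "body": {
  "increments": "0 -0.3 3.5 0;0 0 3.5 0;0 0 3.5 0;0 0 2.4 0;0 0 1.2 0;0.4 0 0 0;0.4 0 0 0;0.3 0 0 0;0.2 0 0 0;0.1 0 0 0;0.1 0 0 0;0 0 0 0"
}}

```text
time: 8.23
eef_pos: [0.5415, 0.0981, 0.1506]
tool_rot: [0.75, -0.661, 0.0, -0.001]
contact_force: [-0.5, -0.2, 0.3]
width: 1.002
grip_force: 0.0
```

Run:
```python
from h import *
rel(.5381,.1123,.15,TH+np.pi/2);loc()
```

```text
t 8.23 pos [0.5415 0.0981 0.1506] yaw 1.6965 turn -0.001 cm [-1.45  0.16  0.06] F [-0.5 -0.2  0.3]
local 0.0016 0.1406 F [-0.5 -0.2  0.3] [0.04 0.04 0.01] t 8.2333
```

Now push by 15 mm slowly, stopping a little short of the expected seat.

Emit:
{"method": "move_arm", "body": {
  "increments": "0.15 0 0 0;0.15 0 0 0;0.15 0 0 0;0.15 0 0 0;0.15 0 0 0;0.15 0 0 0;0.15 0 0 0;0.15 0 0 0;0.15 0 0 0;0.15 0 0 0;0 0 0 0"
}}

```text
time: 9.15
eef_pos: [0.543, 0.0829, 0.1498]
tool_rot: [0.75, -0.661, -0.0, 0.0]
contact_force: [-0.6, 1.0, 0.4]
width: 1.002
grip_force: 1.1
```

Run:
```python
from h import *
rel(.5381,.1123,.15,TH+np.pi/2);loc()
f=eyes.grab_frame('wrist');cv2.imwrite('pics/w6.png',f)
f=eyes.grab_frame('top')
cv2.imwrite('pics/t6.png',cv2.resize(f[140:290,220:370],None,fx=4,fy=4,interpolation=cv2.INTER_CUBIC))
```

```text
t 9.15 pos [0.543  0.0829 0.1498] yaw 1.6966 turn -0.001 cm [-2.98  0.11 -0.02] F [-0.6  1.   0.4]
local 0.0012 0.1253 F [-0.6  1.   0.4] [ 0.83 -0.26  0.12] t 9.15
```

View pics/w6.png

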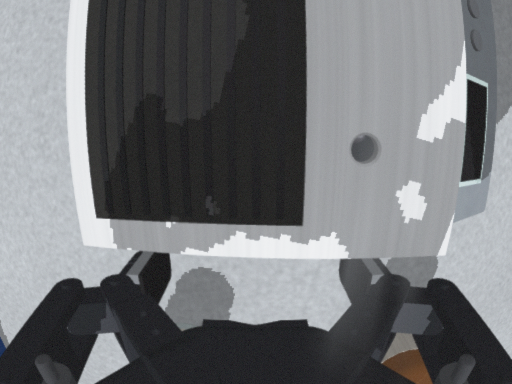

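The hole is at (365,148) with no pin showing in it yet, and the fingers touch the +y edge. I'll push in small steps.

Emit:
{"method": "move_arm", "body": {
  "increments": "0.1 0 0 0;0.1 0 0 0;0.1 0 0 0;0 0 0 0"
}}

```text
time: 9.58
eef_pos: [0.5429, 0.0796, 0.1495]
tool_rot: [0.75, -0.661, -0.0, 0.001]
contact_force: [-0.7, -0.4, 0.0]
width: 0.999
grip_force: 0.0
```

Run:
```python
from h import *
loc()
f=eyes.grab_frame('wrist')
a=cv2.imread('pics/w6.png')[100:270,300:480];b=f[100:270,300:480]
f=eyes.grab_frame('top')
t=cv2.resize(f[140:290,220:370],None,fx=4,fy=4,interpolation=cv2.INTER_CUBIC);cv2.imwrite('pics/t7.png',t)
b=cv2.resize(np.vstack([a,b]),None,fx=1.2,fy=1.2)
t=cv2.resize(t,(500,500));o=np.zeros((max(len(b),500),500+b.shape[1],3),np.uint8);o[:500,:500]=t;o[:len(b),500:]=b
cv2.imwrite('pics/c7.png',o)
```

```text
local 0.0007 0.122 F [-0.7 -0.4  0. ] [ 0.   -0.05 -0.01] t 9.5833
```

View pics/c7.png

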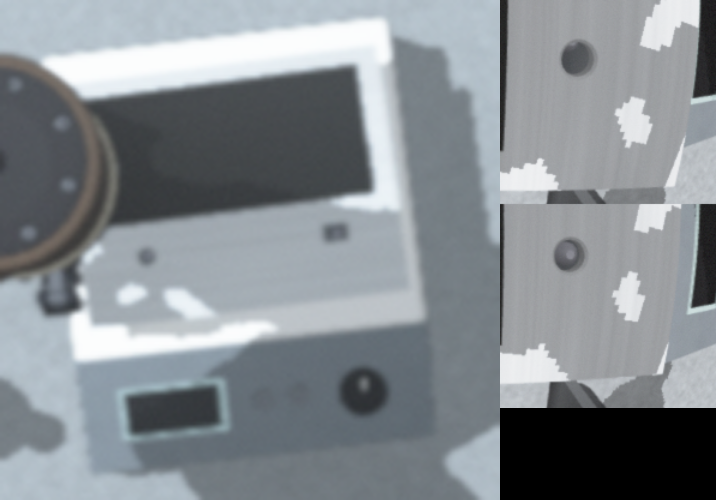

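Contact force has vanished, the platform edge has shifted down in the view, and a pin tip shows in the hole (right crop, lower). It appears to have dropped. I'll draw back and check.

Emit:
{"method": "move_arm", "body": {
  "increments": "-1 0 0 0;-1.5 0 0 0;0 0 -3.5 0;0 0 -3.5 0;0 0 -3.5 0;0 0 -3.5 0;-2 0 0 0;-3 0 0 0;-3 0 0 0;0 0 0 0;0 0 0 0"
}}

```text
time: 10.6
eef_pos: [0.5299, 0.1861, 0.2898]
tool_rot: [0.751, -0.66, -0.0, 0.0]
contact_force: [-0.2, -0.8, -1.0]
width: 1.004
grip_force: 0.0
```

Run:
```python
from h import *
loc();import pickle
cv2.imwrite('pics/s8f.png',eyes.grab_frame('scene'))
f=eyes.grab_frame('top');cv2.imwrite('pics/t8f.png',f)
t=cv2.resize(f[140:290,220:370],None,fx=4,fy=4,interpolation=cv2.INTER_CUBIC)[:590]
s=cv2.imread('pics/s8f.png')[120:290,150:310]
o=np.zeros((590,795,3),np.uint8);o[:590,:600]=t;s=cv2.resize(s,(195,207));o[:207,600:]=s
cv2.imwrite('pics/c8.png',o)
```

```text
local 0.0012 0.2293 F [-0.2 -0.8 -1. ] [-0.04  0.01  0.04] t 10.6
```

View pics/c8.png

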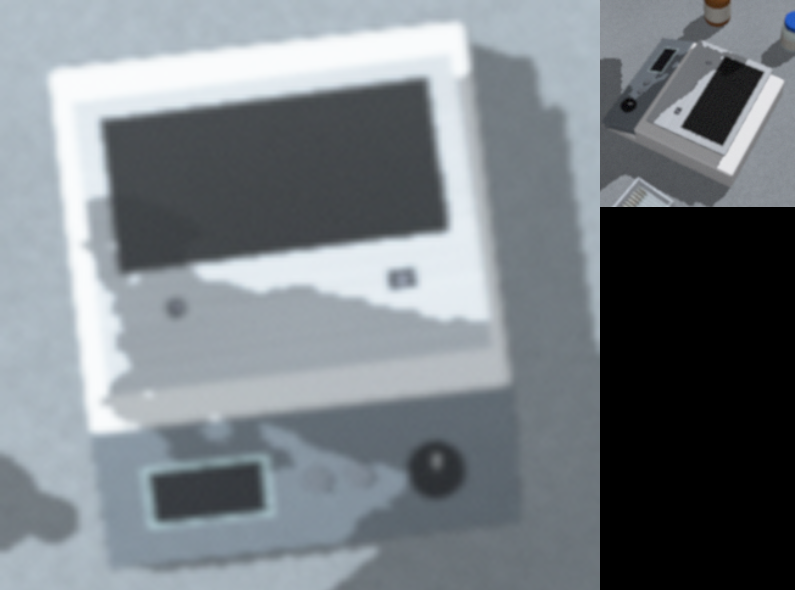

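The platform looks centred over the housing and square with it, and a light pin shows inside the slot (402,278). I'll check flatness by triangulating the mat's corners before and after.

Run:
```python
from h import *
ct,cs=eyes.camera_params('top'),eyes.camera_params('scene')
def mat(fn,box):
    f=cv2.imread(fn);x0,y0,x1,y1=box;g=cv2.cvtColor(f[y0:y1,x0:x1],cv2.COLOR_BGR2GRAY);g=cv2.resize(g,None,fx=4,fy=4,interpolation=cv2.INTER_CUBIC)
    m=(g<115).astype(np.uint8)
    k=max(cv2.findContours(m,0,2)[0],key=cv2.contourArea);h=cv2.convexHull(k)
    q=cv2.approxPolyN(h,4)[0] if hasattr(cv2,'approxPolyN') else cv2.boxPoints(cv2.minAreaRect(h))
    return [((u+.5)/4-.5+x0,(v+.5)/4-.5+y0) for u,v in np.array(q,float).reshape(-1,2)]
def tri(a,b):
    o1,d1=ray(ct,a);o2,d2=ray(cs,b);d1/=np.linalg.norm(d1);d2/=np.linalg.norm(d2)
    s=np.linalg.lstsq(np.c_[d1,-d2],o2-o1,rcond=None)[0];p,q=o1+s[0]*d1,o2+s[1]*d2;return (p+q)/2,np.linalg.norm(p-q)
for t,s in(('top0','scene0'),('t8f','s8f')):
    A=mat(f'pics/{t}.png',(225,145,350,213));B=mat(f'pics/{s}.png',(215,150,310,250))
    for a in A:
        w=onz(ct,a,.106);e=proj(cs,w);b=min(B,key=lambda b:np.hypot(*(e-b)));p,g=tri(a,b)
        d=p[:2]-TS;c,n=np.cos(TH),np.sin(TH);print(t,'local',(c*d[0]+n*d[1]).round(4),(c*d[1]-n*d[0]).round(4),'z',p[2].round(4),'gap',g.round(4))
s=env.state()
px=lambda p:(220+(p[0]+.5)/4-.5,140+(p[1]+.5)/4-.5)
for p in((176,307),(402,278)):
    d=onz(ct,px(p),.106)[:2]-[.55739,-.04281];print('hole/slot local',(c*d[0]+n*d[1]).round(4),(c*d[1]-n*d[0]).round(4))
```

```text
top0 local -0.0129 -0.0732 z 0.1156 gap 0.0007
top0 local -0.0065 0.1142 z 0.1184 gap 0.0003
top0 local 0.0817 0.112 z 0.1102 gap 0.0026
top0 local 0.0757 -0.0759 z 0.1082 gap 0.0006
t8f local -0.013 -0.0946 z 0.109 gap 0.0002
t8f local 0.0218 0.1133 z 0.0546 gap 0.0824
t8f local 0.071 0.0927 z 0.1111 gap 0.0034
t8f local 0.073 -0.0926 z 0.1046 gap 0.0003
hole/slot local -0.0394 0.0644
hole/slot local -0.0377 -0.065
```

Run:
```python
from h import *
a=cv2.imread('pics/t8f.png')[195:240,240:335];b=cv2.imread('pics/s8f.png')[150:215,200:265]
w=eyes.grab_frame('wrist')[0:130,250:420]
a=cv2.resize(a,(570,270),interpolation=cv2.INTER_CUBIC);b=cv2.resize(b,(300,300),interpolation=cv2.INTER_CUBIC);w=cv2.resize(w,(390,298))
o=np.zeros((590,700,3),np.uint8);o[:270,:570]=a;o[280:580,:300]=b;o[280:578,305:695]=w;cv2.imwrite('pics/c9.png',o)
```

```text
(no output)
```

View pics/c9.png

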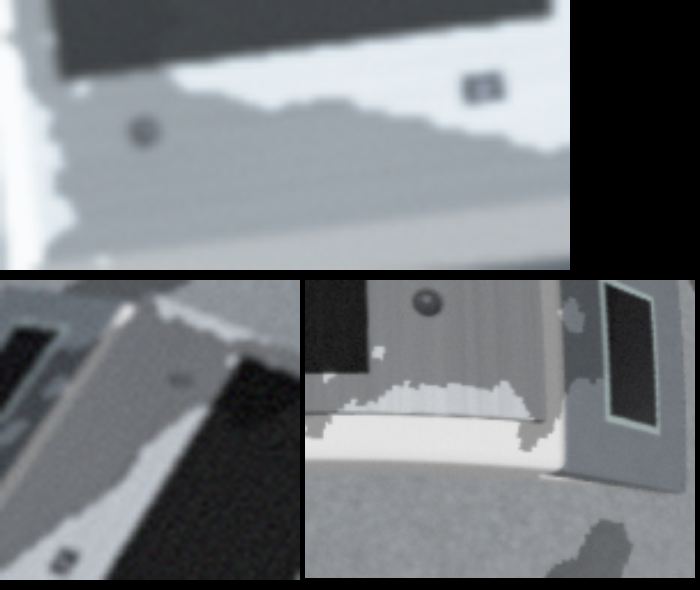

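The top crop shows the pin inside both openings: hole (144,131) and slot (484,88). In the scene crop the hole is at (180,379) and the slot at (64,562). I'll triangulate these two.

Run:
```python
from h import *
ct,cs=eyes.camera_params('top'),eyes.camera_params('scene')
for a,b in(((263.6,216.4),(238.6,171.05)),((320.25,209.25),(213.5,210.7))):
    o1,d1=ray(ct,a);o2,d2=ray(cs,b)
    s=np.linalg.lstsq(np.c_[d1,-d2],o2-o1,rcond=None)[0];p,q=o1+s[0]*d1,o2+s[1]*d2;print((p+q)/2,np.linalg.norm(p-q))
    for z in(.106,.114):print(z,(proj(cs,onz(ct,a,z))-b).round(2))
```

```text
[0.51014723 0.01621222 0.1099632 ] 0.00030975802410988226
0.106 [-0.07  0.93]
0.114 [-0.18 -0.94]
[ 0.52815562 -0.11177041  0.10889185] 0.0008822944078957883
0.106 [-0.35  0.76]
0.114 [-0.42 -1.3 ]
```

The two-camera heights are too coarse to confirm flatness, since 1 px is about 4 mm. I'll take two closer wrist views with a wide baseline.

Emit:
{"method": "move_arm", "body": {
  "increments": "2.1 0 0 0;2.1 0 0 0;2.1 0 0 0;0 0 0 0;0 0 0 0;0 0 0 0"
}}

```text
time: 11.25
eef_pos: [0.5383, 0.1214, 0.29]
tool_rot: [0.75, -0.662, 0.0, -0.0]
contact_force: [-0.7, -0.5, 0.5]
width: 0.998
grip_force: 0.0
```

```bash
cat > grab.py <<'E'
from h import *
import sys,pickle
n=sys.argv[1];pickle.dump(eyes.camera_params('wrist'),open(n+'.pkl','wb'));cv2.imwrite(f'pics/{n}.png',eyes.grab_frame('wrist'));loc()
E
python3 grab.py va
```

```text
local 0.0014 0.1645 F [-1.   0.8  0.1] [ 0.05  0.   -0.05] t 11.3
```

Emit:
{"method": "move_arm", "body": {
  "increments": "3.25 0 0 0;3.25 0 0 0;3.25 0 0 0;3.25 0 0 0;0 0 0 0;0 0 0 0;0 0 0 0"
}}

```text
time: 11.88
eef_pos: [0.5546, -0.0066, 0.2898]
tool_rot: [0.75, -0.661, -0.0, -0.0]
contact_force: [0.1, 0.3, -0.5]
width: 0.999
grip_force: 0.0
```

```bash
python3 grab.py vb
python3 - <<'E'
from h import *
a,b=cv2.imread('pics/va.png'),cv2.imread('pics/vb.png')
a=a[0:250,140:400];b=b[60:310,140:400]
cv2.imwrite('pics/c10.png',cv2.resize(np.hstack([a,b]),None,fx=1.5,fy=1.5,interpolation=cv2.INTER_CUBIC))
E
```

```text
local 0.0014 0.0354 F [ 0.8  0.5 -0.4] [ 0.02  0.04 -0.01] t 11.9333
```

View pics/c10.png

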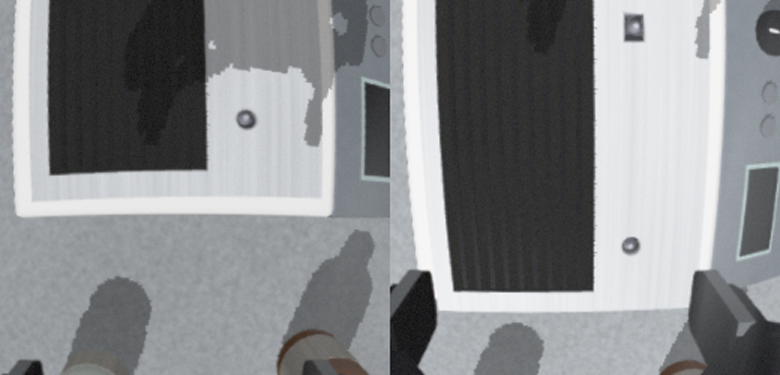

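Both views show pins standing in the openings: hole at (247,119) in A and (630,245) in B, slot at (634,27) in B. I'll triangulate the hole and the mat's left corners.

Run:
```python
from h import *
import pickle
ca,cb=[pickle.load(open(n+'.pkl','rb')) for n in('va','vb')]
k=lambda u,v,y:(140+(u+.5)/1.5-.5,y+(v+.5)/1.5-.5)
for n,a,b in(('hole',(247,119),(240,245)),('mat+x',(50,175),(63,292)),('mat-x',(207,170),(204,291))):
    o1,d1=ray(ca,k(*a,0),True);o2,d2=ray(cb,k(*b,60),True)
    s=np.linalg.lstsq(np.c_[d1,-d2],o2-o1,rcond=None)[0];p,q=o1+s[0]*d1,o2+s[1]*d2
    d=((p+q)/2)[:2]-TS;c,m=np.cos(TH),np.sin(TH)
    print(n,((p+q)/2)[2].round(4),np.linalg.norm(p-q).round(4),'loc',(c*d[0]+m*d[1]).round(4),(c*d[1]-m*d[0]).round(4))
```

```text
hole 0.1051 0.0008 loc -0.0399 0.0658
mat+x 0.1089 0.0004 loc 0.0721 0.0969
mat-x 0.1075 0.0004 loc -0.0176 0.0959
```

The mat edges and hole are level at about 0.106 m, so the platform is flat and seated. I'll draw the arm clear and hand in.

Emit:
{"method": "move_arm", "body": {
  "increments": "0 0 -3 0;0 0 -3 0;-3.5 0 0 0;-3.5 0 0 0;-3.5 0 0 0;-3.5 0 0 0;-3.5 0 0 0;0 0 0 0;0 0 0 0;0 0 0 0"
}}

```text
time: 12.77
eef_pos: [0.5321, 0.1678, 0.3498]
tool_rot: [0.751, -0.66, -0.0, 0.0]
contact_force: [-0.3, 0.8, -0.4]
width: 0.996
grip_force: 0.0
```

```bash
python3 -c "
from workcell import env
print(env.hand_in())"
```

```text
the job is handed in; nothing more can be done
None
```

I nudged the platform onto both pins; it lies flat on the carriage (hole and mat corners measured at 105–109 mm, 106 mm expected), the bystanders were not touched, and the job was handed in with the arm clear at about 13 s.

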